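# Draw the gauging rule out of the half-boarded wine case

## Robot

A 6-joint arm with a two-finger parallel gripper is mounted at the origin on the work surface. World frame = base frame: x ahead of the robot, y to its left, z up, the work surface at z = 0. Lengths are in m, angles in rad, forces in N, time in s.
With the tool pointing down it reaches from about 0.325 to 0.75 m from the base axis. Payload 7.6 kg.
Tool frame: the origin (TCP) lies between the finger pads; the fingertips stand 19 mm ahead of it and the grasp point (between the pads) is the TCP (manip.tips_ahead is the distance from the TCP to the fingertips, in m); z points along the fingers, y is the line along which they close (so a half turn about z gives the same grasp; the last joint's range is limited). The gripper opens to 85 mm and grips with 20 to 120 N. Pads are 22 mm wide; open, the fingers measure 114 mm over their backs; the gripper's body (76 mm by 85 mm) begins 54 mm behind the grasp point. The pads swing forward as they close: fully open they stand 13 mm farther back than shut.
Start: joints at [-1.377, 0.052, 1.401, -0, 1.689, -0.07], TCP at [0.137, -0.507, 0.25] pointing down, gripper open.
Joint ranges: [-2.9, 2.9], [-0.91, 2.17], [0.12, 2.37], [-1.06, 4.2], [0.26, 2.73], [-2.93, 2.93]. Speed limits (rad/s): [2.57, 2.57, 3.01, 3.14, 3.14, 3.14].

## Interface

Orientations are given as a rotation vector (axis times angle).
In Python, from workcell import manip gives the robot as it stands.
- The arm moves only by the tool drive_tool, never from a script. Its argument "moves" is a list of rows, each a list of 3 entries, a list of its own where there are three numbers: the shift along the tool's x, y, z in mm, then the turn about the tool's z in degrees, then the finger opening in mm, from 0 to 85.4. In form: [[[x, y, z], yaw, gripper], ...]. A call has 1 to 12 rows; each row shifts and turns the commanded pose from where the row before left it, along the tool's axes as they then stand; what a row does not reach is not made up. A row lasts 1/10 s, in which the tool goes at most 50 mm and 8.59 degrees, less where a joint would pass 70% of its speed; a pose out of reach is approached as far as the arm can. A call with a gripper value outside its range is refused whole. The fingers move at their own pace and stop on an object; "newtons" is the grip in N (left out, the last holds). Time passes only in rows, so rows that do not move let the fingers close. It gives the time, the measured TCP pose, the force, the opening and the grip force at its end, in the units of the state.
- manip.read_state(): the state, without advancing time (a new reading comes with each control period).
- manip.grab_frame(name): name is "scene" or "top" or "wrist"; returns the picture (420x560x3 uint8, blue, green, red); there is no depth.
- manip.camera_model(name): a dict with "fovy" (degrees; the focal length in pixels is half the picture's height over the tangent of half this angle, whatever the lens; pixels are square), "cx", "cy" (the principal point, pixels), "rvec" (rotation vector, rad) and "tvec" (3), from world to camera coordinates, as OpenCV has them. Camera axes: x right, y down, z forward; pixel columns grow to the right and rows downward; lengths in m; the calibration is good to about 2 mm. A picture is of the moment at which its call begins: read the wrist's pose just before it. camera_model takes no time and is no camera call; for the wrist camera it gives the pose at the moment of the call.
- manip.sign_off(): hands the job in; it is judged then, once.
Trained networks look in the newest picture that a camera, given by its name, has taken for a name from the list of things; names that differ only in an ending like _2 or _b are one class to them, and where a whole thing is asked for, a point or a joint stands for the part that bears it (a point fixed in the world has none). Each returns a list of dicts, best first, with "conf" (0 to 1); they miss things now and then, are a little off and sometimes report something else, mostly with a low value. They report only what shows in the picture. A call takes as long as a camera call.
- manip.outline_of(camera, name): "mask" (420x560 bool, what is visible of it).
- manip.place_of(camera, name): "point" ([x, y, z] in m, in world coordinates, good to about 4 mm: a listed point, or the origin of a listed thing).
The state is a dict: "t": time; "qpos": joint angles; "joint_vel": joint speeds; "joint_efforts": joint torques, N m; "ee_pos": TCP position; "orientation": TCP orientation; "contact_force": force on the tool from outside, world axes, zero at the start; "torque": the same for the moment, N m; "width": finger opening in m; "grasp_force": force on a finger pad.
Only numpy, scipy, OpenCV 4.12 (cv2) and the standard library are available. Lean on these libraries where they do the work, as an engineer would, in place of code of your own. Each camera call takes 0.05 s, during which the arm holds its last target. There are 200 camera calls.

## Task

The yellow gauging rule lies inside the pine wine case and is longer than the hatch left between the two nailed lid boards: take hold of it through the hatch, tilt it so that one end comes out first while the other is still inside, and draw it out without forcing it against the lid boards. Finish still holding it in the gripper, level and still, in the air above the case and clear of it by a hand's breadth (about 10 cm). Leave the bottle, the cup and the bung standing where they are.

Things in the scene. Friction and masses are not known exactly. Their poses are not given: they have to be found in the camera images.
- case: Fixed pine wine case that cannot move, outside 190 mm (its x) by 480 mm (its y) by 78 mm high, inside 170 by 464 mm. Origin: centre of its underside, on the bench; y along its length, z up. Floor top at z = 6 mm. The side walls beside the hatch end at z = 68 mm.
- lid_boards: The two pine lid boards nailed over the ends of the case, fixed: each 10 mm thick (z = 68 to 78 mm) and 190 mm wide (x), from |y| = 95 mm to |y| = 240 mm, with the hatch between them. Same origin and axes as the case.
- hatch (a point): Centre of the hatch, the opening between the two lid boards: 170 mm (case x) by 190 mm (case y), at mid thickness of the boards, 73 mm above the bench.
- batten (a point): Middle of the top of the dark batten at case y = +62 mm; its twin is at y = -62 mm. Each is 12 mm wide, runs across the case along x, and its top is 26 mm above the bench.
- rule: Gauging rule: loose rigid yellow bar, black marks on top, brass ends; 290 mm long (its y), 22 mm wide (x), 16 mm thick (z), about 0.12 kg, balanced at mid length. Origin: centre of its underside. It starts level on both battens, along the case within 5 degrees, its middle within 25 mm (case y) and 12 mm (case x) of the hatch's centre, both ends under the lid boards.
- rule_mid (a point): Centre of the gauging rule. At the start both ends of the rule are 60 mm or more from the end walls.
- rule_end_a (a point): Centre of the rule's end face at its +y end.
- rule_end_b (a point): Centre of the rule's end face at its -y end.
- sample_bottle: Bystander: a small green sample bottle with a red cap, 54 mm across, 150 mm tall, standing on the bench beside one end of the case. Origin: centre of its underside.
- tasting_cup: Bystander: a steel tasting cup, 76 mm across, 70 mm tall, standing on the bench beside the other end of the case. Origin: centre of its underside.
- bung: Bystander: a cork barrel bung, 48 mm across, 40 mm tall, standing on the bench beyond the case's far long side (its +x side). Origin: centre of its underside.

How it is judged:
By the outcome, as a careful person would: the job done as asked, in the order asked, and still so for the second after the job is handed in, while the arm keeps its last pose, push and grip.
It also fails if it takes over 42 s, if anything falls off the work surface, if the arm or the gripper's body presses on something with over 40 N, if the wrist force passes 120 N, or if a joint passes its speed limit or range.

## Working session

There is one attempt and no reset: what is moved stays moved. The work goes in short steps, Python scripts to look and compute and a tool call to move; the robot and the scene stay as the last step left them, time stands still between calls to the robot, and variables do not carry over. Pictures are saved under pics/ and viewed, at most 10 in all, crops included, and the job is handed in when it is done.

Besides the shell and the picture viewer there is one more tool, called after ">>>" in YAML: its name, and indented under it one key for each argument. drive_tool: Moves the arm, as the interface text tells. Its arguments: {"type":"object","properties":{"moves":{"type":"array","items":{"type":"array"}},"newtons":{"type":"number"}},"required":["moves"]}

```bash
ls; mkdir -p pics; cat > h.py <<'E'
import numpy as np, cv2
from workcell import manip
def snap(n,f): 
    im=manip.grab_frame(n); cv2.imwrite('pics/'+f,im); return im
def places(cam,names):
    for n in names:
        r=manip.place_of(cam,n); print(cam,n,[(np.round(d['point'],4).tolist(),round(d['conf'],2)) for d in r[:3]])
def K(m):
    f=210/np.tan(np.radians(m['fovy'])/2); return np.array([[f,0,m['cx']],[0,f,m['cy']],[0,0,1]])
def ray(m,uv,z):
    R=cv2.Rodrigues(np.array(m['rvec']))[0]; c=-R.T@np.array(m['tvec'])
    d=R.T@np.linalg.inv(K(m))@np.array([uv[0],uv[1],1.]); return c+d*(z-c[2])/d[2]
def proj(m,P): return cv2.projectPoints(np.array(P,float),np.array(m['rvec']),np.array(m['tvec']),K(m),None)[0][:,0]
E
python3 - <<'E'
from h import *
a=snap('top','t1.png');b=snap('scene','s1.png')
cv2.imwrite('pics/a1.png',cv2.resize(np.vstack([a,b]),None,fx=.71,fy=.71))
places('top',['case','hatch','batten','rule','rule_mid','rule_end_a','rule_end_b','sample_bottle','tasting_cup','bung'])
places('scene',['case','hatch','batten','rule_mid'])
E
```

```text
pics
top case [([0.5363, 0.0166, 0.0019], 0.73)]
top hatch [([0.5418, 0.0181, 0.074], 0.68)]
top batten [([0.5375, 0.0778, 0.0254], 0.82)]
top rule [([0.5384, 0.0087, 0.027], 0.79)]
top rule_mid [([0.5359, 0.0118, 0.0346], 0.91)]
top rule_end_a []
top rule_end_b []
top sample_bottle [([0.4963, -0.2979, -0.0012], 0.64), ([0.5485, 0.3283, 0.0019], 0.35)]
top tasting_cup [([0.5506, 0.3272, 0.0031], 0.93)]
top bung [([0.6817, -0.0357, -0.0002], 0.88)]
scene case [([0.5347, 0.0175, 0.0007], 0.76)]
scene hatch [([0.537, 0.015, 0.072], 0.87)]
scene batten [([0.5385, 0.076, 0.0265], 0.74)]
scene rule_mid [([0.5334, 0.0149, 0.0322], 0.79)]
```

View pics/a1.png

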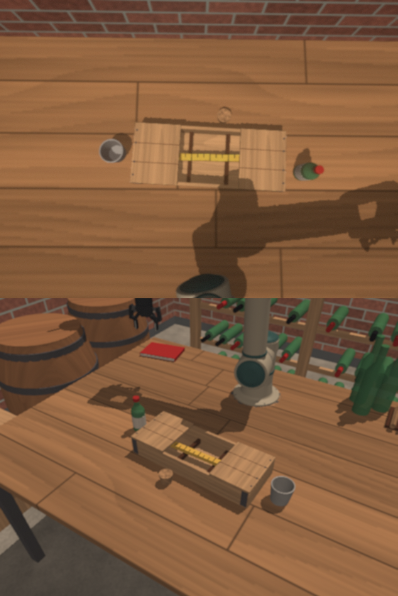

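```bash
python3 - <<'E'
from h import *
a=cv2.imread('pics/t1.png'); m=manip.camera_model('top')
x0,y0=175,165
cv2.imwrite('pics/c1.png',cv2.resize(a[y0:y0+110,x0:x0+240],None,fx=3.3,fy=3.3,interpolation=cv2.INTER_CUBIC))
h=cv2.cvtColor(a,cv2.COLOR_BGR2HSV); k=(h[...,0]>20)&(h[...,0]<35)&(h[...,1]>150)&(h[...,2]>120)
k[:,:240]=0;k[:,350:]=0
v,u=np.nonzero(k); print(len(u),u.min(),u.max(),v.min(),v.max())
P=np.array([ray(m,(p,q),.042)[:2] for p,q in zip(u,v)]); 
r=cv2.minAreaRect(P.astype(np.float32)); print(r)
vx,vy,cx,cy=cv2.fitLine(P.astype(np.float32),cv2.DIST_HUBER,0,.01,.01).ravel(); print('rule dir deg from y',np.degrees(np.arctan2(-vx*np.sign(vy),abs(vy))),cx,cy)
k2=manip.outline_of('top','case'); k3=manip.outline_of('top','lid_boards'); 
for kk in (k2,k3):
  for d in kk[:3]:
    c=max(cv2.findContours(d['mask'].astype(np.uint8),0,1)[0],key=cv2.contourArea)
    b=cv2.boxPoints(cv2.minAreaRect(c)); print(d['conf'],d['mask'].sum(),[np.round(ray(m,p,.078)[:2],4).tolist() for p in b])
print('scale px/m', K(m)[0,0], m['tvec'])
E
```

```text
641 256 335 216 226
((0.5376891493797302, 0.012139521539211273), (0.18257157504558563, 0.022474460303783417), 89.18649291992188)
rule dir deg from y -0.020665647 0.536899 0.014172986
0.62 17438 [[0.451, 0.2576], [0.6424, 0.2544], [0.6185, -0.2345], [0.4273, -0.2166]]
scale px/m 387.0629640177798 [0.04054288 0.55585907 0.86174679]
```

View pics/c1.png

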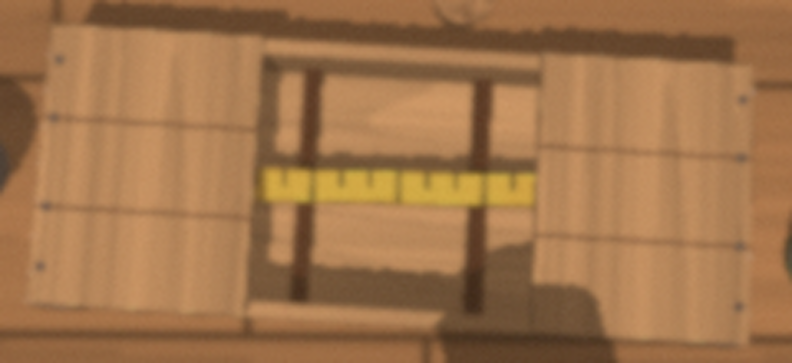

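```bash
python3 - <<'E'
from h import *
from scipy.optimize import least_squares
m=manip.camera_model('top')
px={(95,240):(53,27),(95,95):(262,38),(-95,95):(247,315),(-95,240):(30,302),(95,-95):(542,53),(95,-240):(750,66),(-95,-240):(742,345),(-95,-95):(537,332)}
L=np.array(list(px))/1000; P=np.array([ray(m,(175+u/3.3,165+v/3.3),.078)[:2] for u,v in px.values()])
f=lambda q: ((np.array([[np.cos(q[2]),-np.sin(q[2])],[np.sin(q[2]),np.cos(q[2])]])@L.T).T+q[:2]-P).ravel()
s=least_squares(f,[.537,.016,0],loss='soft_l1',f_scale=.003); print(s.x,np.degrees(s.x[2])); print(np.round(f(s.x).reshape(-1,2)*1000,1))
for u in (316,400,484): print(ray(m,(175+u/3.3,165+187/3.3),.042))
print(manip.read_state())
E
```

```text
[ 0.5345696   0.01485545 -0.04687618] -2.685807141755492
[[ 1.6  1.4]
 [ 1.  -1.3]
 [-1.5  1. ]
 [-2.1  2.5]
 [ 0.5 -0.2]
 [ 1.2 -3. ]
 [-0.2 -6. ]
 [-0.8  3. ]]
[0.53534873 0.06921055 0.042     ]
[0.53589419 0.01049397 0.042     ]
[ 0.53644054 -0.04831724  0.042     ]
{'t': 0.9, 'qpos': array([-1.37731838e+00,  5.21987193e-02,  1.40067792e+00,  1.26680158e-06,
        1.68861686e+00, -7.02988925e-02]), 'joint_vel': array([-0.00047689, -0.00055949,  0.00096522, -0.00210827,  0.000469  ,
       -0.00048325]), 'joint_efforts': array([-1.49683841e-03, -3.81531072e+01, -3.60316801e+01, -8.60618934e-05,
        1.20169821e-04,  6.69585859e-06]), 'ee_pos': array([ 0.13690948, -0.50685516,  0.25033517]), 'orientation': array([3.11421087e+00, 4.13126753e-01, 1.15592640e-05]), 'contact_force': array([-0.19913475,  0.63147004,  0.50260521]), 'torque': array([-0.06520068, -0.00053505,  0.0089058 ]), 'grasp_force': 0.0, 'width': 0.08555532234574767}
```

```bash
cat >> h.py <<'E'
from scipy.spatial.transform import Rotation as Ro
def rows(tgt,yaw,n,g):
    s=manip.read_state(); p=np.array(s['ee_pos']); R=Ro.from_rotvec(s['orientation']); out=[]; d=(np.array(tgt)-p)/n; c=p.copy()
    for i in range(n):
        v=np.round(R.inv().apply(p+d*(i+1)-c)*1000); c=c+R.apply(v/1000); y=round(yaw/n,2)
        R=R*Ro.from_euler('z',y,degrees=True); out.append([v.astype(int).tolist(),y,g])
    print(str(out).replace(' ',''))
def st():
    s=manip.read_state(); R=Ro.from_rotvec(s['orientation']).as_matrix()
    print('t %.2f'%s['t'],'tcp',np.round(np.array(s['ee_pos'])*1000,1),'xaz %.2f'%np.degrees(np.arctan2(R[1,0],R[0,0])),'F',np.round(s['contact_force'],2),'T',np.round(s['torque'],3),'w %.1f g %.1f'%(s['width']*1000,s['grasp_force']))
E
python3 -c "
from h import *
rows([.537,.040,.18],-75,24,85)"
```

```text
[[[22,-18,3],-3.12,85],[[23,-16,3],-3.12,85],[[24,-15,3],-3.12,85],[[24,-14,3],-3.12,85],[[26,-13,3],-3.12,85],[[26,-11,3],-3.12,85],[[26,-9,3],-3.12,85],[[27,-8,2],-3.12,85],[[28,-7,3],-3.12,85],[[27,-5,3],-3.12,85],[[28,-4,3],-3.12,85],[[29,-2,3],-3.12,85],[[28,-1,3],-3.12,85],[[28,1,3],-3.12,85],[[28,3,3],-3.12,85],[[28,4,3],-3.12,85],[[28,5,3],-3.12,85],[[27,7,3],-3.12,85],[[27,9,3],-3.12,85],[[27,9,3],-3.12,85],[[25,12,3],-3.12,85],[[26,13,2],-3.12,85],[[24,14,3],-3.12,85],[[24,15,3],-3.12,85]]
```

>>> drive_tool:
  moves:
    - [[22,-18,3],-3.1,85]
    - [[23,-16,3],-3.1,85]
    - [[24,-15,3],-3.1,85]
    - [[24,-14,3],-3.1,85]
    - [[26,-13,3],-3.1,85]
    - [[26,-11,3],-3.1,85]
    - [[26,-9,3],-3.1,85]
    - [[27,-8,2],-3.1,85]
    - [[28,-7,3],-3.1,85]
    - [[27,-5,3],-3.1,85]
    - [[28,-4,3],-3.1,85]
    - [[29,-2,3],-3.1,85]
  newtons: 20

```text
t: 2.1
ee_pos: [0.3384, -0.2327, 0.2154]
orientation: [2.818, 1.387, 0.0]
contact_force: [1.2, -0.2, 0.2]
width: 0.0851
grasp_force: 0.0
```

>>> drive_tool:
  moves:
    - [[28,-1,3],-3.1,85]
    - [[28,1,3],-3.1,85]
    - [[28,3,3],-3.1,85]
    - [[28,4,3],-3.1,85]
    - [[28,5,3],-3.1,85]
    - [[27,7,3],-3.1,85]
    - [[27,9,3],-3.1,85]
    - [[27,9,3],-3.1,85]
    - [[25,12,3],-3.1,85]
    - [[26,13,2],-3.1,85]
    - [[24,14,3],-3.1,85]
    - [[24,15,3],-3.1,85]

```text
t: 3.3
ee_pos: [0.5398, 0.0396, 0.1802]
orientation: [2.228, 2.214, 0.0]
contact_force: [0.2, 0.2, -0.0]
width: 0.0853
grasp_force: 0.0
```

```bash
python3 - <<'E'
from h import *
st(); snap('wrist','w1.png'); places('wrist',['hatch','batten','rule','rule_mid','rule_end_a']); print(manip.camera_model('wrist')['tvec'])
a=cv2.imread('pics/w1.png'); m=manip.camera_model('wrist')
h=cv2.cvtColor(a,cv2.COLOR_BGR2HSV); k=((h[...,0]>20)&(h[...,0]<35)&(h[...,1]>150)&(h[...,2]>120)).astype(np.uint8)
v,u=np.nonzero(k); P=np.array([ray(m,(p,q),.042)[:2] for p,q in zip(u,v)]).astype(np.float32); print(len(u),cv2.minAreaRect(P), P.mean(0))
E
```

```text
t 3.30 tcp [539.8  39.6 180.2] xaz 89.65 F [ 0.17  0.18 -0.02] T [ 0.026  0.002 -0.009] w 85.3 g 0.0
wrist hatch [([0.5323, 0.0186, 0.0708], 0.84)]
wrist batten [([0.5376, 0.0776, 0.0259], 0.92)]
wrist rule [([0.5336, 0.0099, 0.0233], 0.65)]
wrist rule_mid [([0.5355, 0.0139, 0.0361], 0.87)]
wrist rule_end_a []
[-0.53722822  0.02345628  0.32768777]
2878 ((0.5355247259140015, 0.0629950538277626), (0.08530889451503754, 0.021385423839092255), 89.37482452392578) [0.5354492  0.06459534]
```

View pics/w1.png

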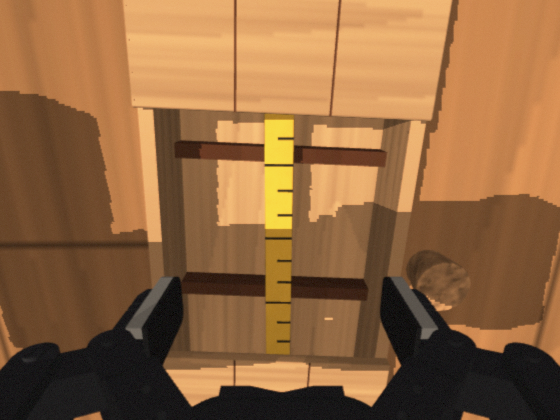

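>>> drive_tool:
  moves:
    - [[-5,-4,30],-0.7,85]
    - [[0,0,40],0,70]
    - [[0,0,40],0,60]
    - [[0,0,25],0,50]
    - [[0,0,9],0,45]
    - [[0,0,0],0,15]
    - [[0,0,0],0,15]
    - [[0,0,0],0,15]
    - [[0,0,0],0,15]
  newtons: 20

```text
t: 4.5
ee_pos: [0.5358, 0.0336, 0.0376]
orientation: [2.216, 2.224, 0.002]
contact_force: [0.9, 0.1, 5.6]
width: 0.0214
grasp_force: 25.9
```

```bash
python3 -c "
from h import *
st()"
```

```text
t 4.50 tcp [535.8  33.6  37.6] xaz 90.21 F [0.87 0.15 5.56] T [-0.077 -0.179  0.02 ] w 21.4 g 25.9
```

>>> drive_tool:
  moves:
    - [[0,0,-2],0,15]
    - [[-12,0,0],0.5,15]
    - [[-20,-1,0],1,15]
    - [[-20,-1,0],1,15]
    - [[-15,-1,0],0.5,15]
    - [[-6,0,0],0,15]
    - [[0,0,0],0,15]

```text
t: 5.2
ee_pos: [0.5315, -0.0298, 0.0386]
orientation: [-2.263, -2.16, -0.025]
contact_force: [4.1, 47.2, 1.0]
width: 0.0215
grasp_force: 49.2
```

```bash
python3 -c "
from h import *
st(); snap('wrist','w2.png')"
```

```text
t 5.20 tcp [531.5 -29.8  38.6] xaz 87.33 F [ 4.12 47.18  1.03] T [ 8.031 -0.725 -0.052] w 21.5 g 49.2
```

View pics/w2.png

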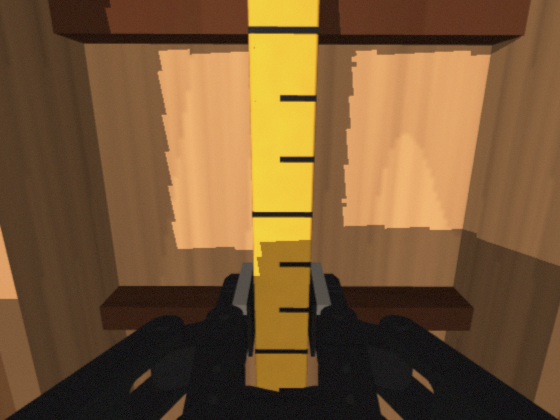

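>>> drive_tool:
  moves:
    - [[10,0,0],0,15]
    - [[2,0,-4],0,15]
    - [[0,0,-8],0,15]
    - [[0,0,0],0,15]

```text
t: 5.65
ee_pos: [0.5322, -0.0283, 0.052]
orientation: [2.274, 2.164, 0.002]
contact_force: [-0.0, -0.0, -1.1]
width: 0.0217
grasp_force: 25.0
```

```bash
python3 -c "
from h import *
st(); snap('wrist','w3.png');places('wrist',['rule','rule_mid','rule_end_a','batten','hatch'])"
```

```text
t 5.65 tcp [532.2 -28.3  52. ] xaz 87.16 F [-0.05 -0.01 -1.08] T [0.039 0.034 0.044] w 21.7 g 25.0
wrist rule [([0.5284, -0.05, 0.0361], 0.69)]
wrist rule_mid [([0.5302, -0.05, 0.0498], 0.72)]
wrist rule_end_a []
wrist batten []
wrist hatch []
```

View pics/w3.png

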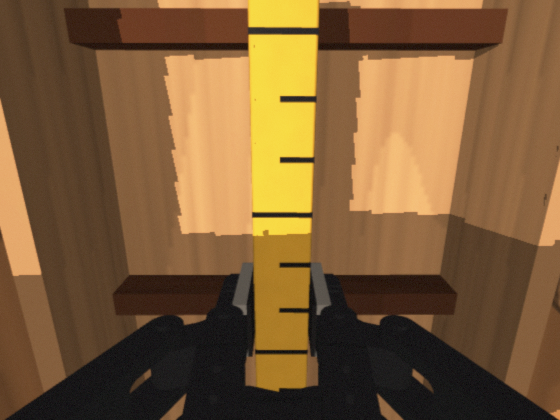

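>>> drive_tool:
  moves:
    - [[1,0,8],0,15]
    - [[0,0,6],0,15]
    - [[0,0,0],0,45]
    - [[0,0,0],0,45]
    - [[25,0,0],0,45]
    - [[35,0,0],0,45]
    - [[12,0,0],0,15]
    - [[0,0,0],0,15]
    - [[0,0,0],0,15]

```text
t: 6.85
ee_pos: [0.5348, 0.0452, 0.036]
orientation: [2.274, 2.167, -0.001]
contact_force: [0.6, 0.5, -0.7]
width: 0.0217
grasp_force: 22.3
```

```bash
python3 -c "
from h import *
st()"
```

```text
t 6.85 tcp [534.8  45.2  36. ] xaz 87.24 F [ 0.63  0.53 -0.73] T [ 0.12  -0.036  0.056] w 21.7 g 22.3
```

>>> drive_tool:
  moves:
    - [[0,0,-2],0,15]
    - [[-8,0,0],0,15]
    - [[-6,0,0],0,15]
    - [[0,0,2],0,15]
    - [[0,0,0],0,30]
    - [[0,0,0],0,30]
    - [[0,0,0],0,30]
    - [[0,0,0],0,30]

```text
t: 7.65
ee_pos: [0.5342, 0.0318, 0.0364]
orientation: [2.274, 2.167, 0.0]
contact_force: [0.3, -0.1, -1.0]
width: 0.0301
grasp_force: 0.0
```

```bash
python3 -c "
from h import *
st(); snap('wrist','w4.png');places('wrist',['rule','rule_mid','rule_end_a'])"
```

```text
t 7.65 tcp [534.2  31.8  36.4] xaz 87.23 F [ 0.26 -0.09 -1.03] T [-0.003  0.019 -0.004] w 30.1 g 0.0
wrist rule []
wrist rule_mid []
wrist rule_end_a [([0.5372, 0.0798, 0.0503], 0.6)]
```

View pics/w4.png

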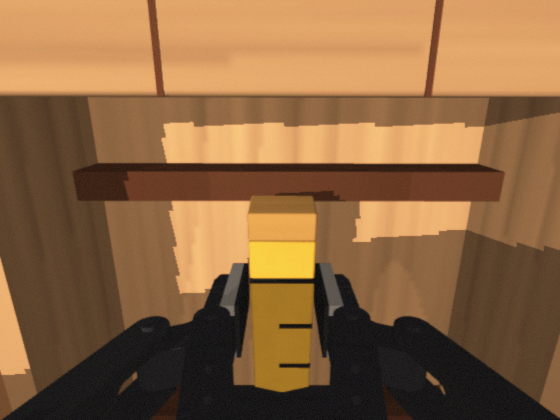

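>>> drive_tool:
  moves:
    - [[0,0,-15],0,30]
    - [[20,0,-11],0,30]
    - [[25,0,0],0,30]
    - [[0,0,0],0,15]
    - [[0,0,0],0,15]
    - [[0,0,0],0,15]

```text
t: 8.45
ee_pos: [0.5365, 0.0761, 0.0627]
orientation: [2.275, 2.166, 0.0]
contact_force: [-0.6, 0.5, 0.6]
width: 0.0209
grasp_force: 23.8
```

```bash
python3 -c "
from h import *
st()"
```

```text
t 8.45 tcp [536.5  76.1  62.7] xaz 87.20 F [-0.59  0.54  0.64] T [ 0.099 -0.072  0.063] w 20.9 g 23.8
```

>>> drive_tool:
  moves:
    - [[0,0,-5],0,15]
    - [[0,0,-5],0,15]
    - [[0,0,-5],0,15]
    - [[0,0,0],0,15]
    - [[0,0,0],0,15]

```text
t: 8.95
ee_pos: [0.5364, 0.0765, 0.0774]
orientation: [2.275, 2.166, 0.0]
contact_force: [0.1, 0.6, -1.3]
width: 0.0211
grasp_force: 23.7
```

```bash
python3 -c "
from h import *
st(); a=snap('wrist','w5.png');b=snap('scene','s5.png')
places('wrist',['rule_end_a','rule_mid'])
places('scene',['rule_end_a','rule_mid'])
cv2.imwrite('pics/a5.png',np.hstack([cv2.resize(a,(400,300)),cv2.resize(b[150:300,170:370],(400,300),interpolation=cv2.INTER_CUBIC)]))"
```

```text
t 8.95 tcp [536.4  76.5  77.4] xaz 87.20 F [ 0.07  0.61 -1.29] T [ 0.153 -0.028 -0.039] w 21.1 g 23.7
wrist rule_end_a [([0.5384, 0.0743, 0.0644], 0.79)]
wrist rule_mid []
scene rule_end_a [([0.5342, 0.076, 0.0633], 0.78)]
scene rule_mid [([0.5299, -0.0649, 0.0369], 0.92)]
```

View pics/a5.png

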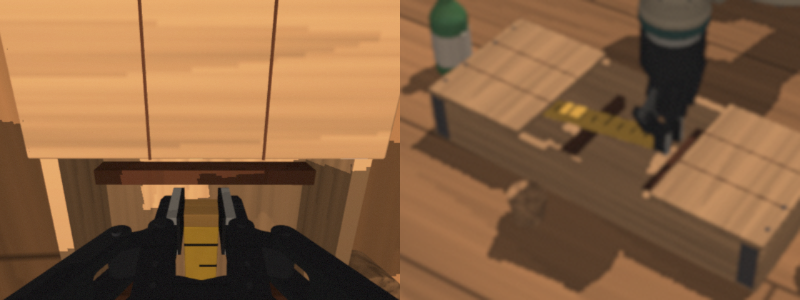

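>>> drive_tool:
  moves:
    - [[0,0,-4],0,15]
    - [[0,0,-4],0,15]
    - [[0,0,0],0,21]
    - [[0,0,0],0,21]

```text
t: 9.65
ee_pos: [0.5365, 0.0766, 0.0856]
orientation: [2.274, 2.166, 0.001]
contact_force: [0.1, 0.5, -0.3]
width: 0.0213
grasp_force: 23.5
```

```bash
python3 -c "
from h import *
st();places('scene',['rule_mid']);manip.grab_frame('scene');places('scene',['rule_end_a','rule_mid'])"
```

```text
t 9.65 tcp [536.5  76.6  85.6] xaz 87.21 F [ 0.06  0.54 -0.29] T [ 0.131 -0.007 -0.003] w 21.3 g 23.5
scene rule_mid [([0.5299, -0.0649, 0.0369], 0.92)]
scene rule_end_a [([0.5378, 0.0744, 0.0723], 0.66)]
scene rule_mid [([0.5291, -0.0641, 0.0479], 0.77)]
```

>>> drive_tool:
  moves:
    - [[0,0,0],0,21.6]
    - [[0,0,0],0,21.6]

```text
t: 10.05
ee_pos: [0.5363, 0.0765, 0.0852]
orientation: [2.275, 2.167, -0.0]
contact_force: [-0.6, 0.0, -0.7]
width: 0.0215
grasp_force: 9.4
```

```bash
python3 -c "
from h import *
st();manip.grab_frame('scene');places('scene',['rule_end_a','rule_mid'])"
```

```text
t 10.05 tcp [536.3  76.5  85.2] xaz 87.22 F [-0.62  0.02 -0.74] T [-0.025  0.007 -0.019] w 21.5 g 9.4
scene rule_end_a [([0.535, 0.0782, 0.0717], 0.69)]
scene rule_mid [([0.5292, -0.0659, 0.04], 0.74)]
```

>>> drive_tool:
  moves:
    - [[0,0,-5],0,21.6]
    - [[0,0,-5],0,21.6]
    - [[0,0,-5],0,21.6]
    - [[0,0,-5],0,21.6]
    - [[0,0,-5],0,21.6]
    - [[0,0,0],0,21.6]
    - [[0,0,0],0,21.6]

```text
t: 10.9
ee_pos: [0.5364, 0.0767, 0.1104]
orientation: [2.275, 2.167, 0.0]
contact_force: [-0.1, 0.4, -1.1]
width: 0.0215
grasp_force: 9.4
```

```bash
python3 -c "
from h import *
st();manip.grab_frame('scene');places('scene',['rule_end_a','rule_mid'])"
```

```text
t 10.90 tcp [536.4  76.7 110.4] xaz 87.22 F [-0.1   0.38 -1.08] T [ 0.143 -0.049  0.036] w 21.5 g 9.4
scene rule_end_a []
scene rule_mid [([0.5292, -0.059, 0.0554], 0.7)]
```

>>> drive_tool:
  moves:
    - [[0,0,0],0,21.7]
    - [[0,0,0],0,21.7]

```text
t: 11.25
ee_pos: [0.5363, 0.0766, 0.1101]
orientation: [-2.275, -2.167, 0.0]
contact_force: [-0.1, 0.0, -0.8]
width: 0.0219
grasp_force: 7.0
```

```bash
python3 -c "
from h import *
st();b=snap('scene','s6.png');places('scene',['rule_end_a','rule_mid']);a=snap('wrist','w6.png');places('wrist',['rule_end_a'])
cv2.imwrite('pics/a6.png',np.hstack([cv2.resize(a,(400,300)),cv2.resize(b[150:300,170:370],(400,300),interpolation=cv2.INTER_CUBIC)]))"
```

```text
t 11.25 tcp [536.3  76.6 110.1] xaz 87.22 F [-0.09  0.03 -0.8 ] T [ 0.078  0.023 -0.019] w 21.9 g 7.0
scene rule_end_a [([0.5345, 0.0754, 0.0998], 0.67)]
scene rule_mid [([0.53, -0.0646, 0.0548], 0.9)]
wrist rule_end_a [([0.5358, 0.0766, 0.0991], 0.77)]
```

View pics/a6.png

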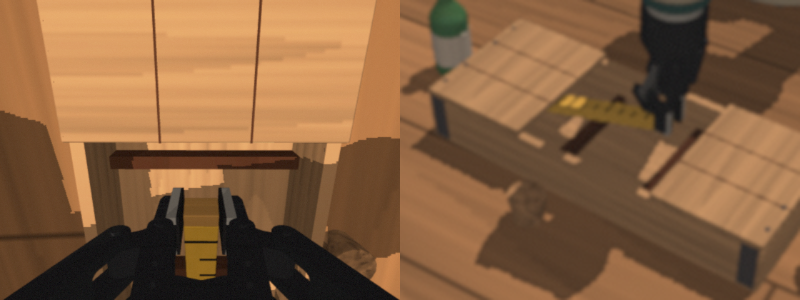

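>>> drive_tool:
  moves:
    - [[0,0,0],0,15]
    - [[0,0,0],0,15]
    - [[6,0,-2],0,15]
    - [[12,0,-4],0,15]
    - [[13,0,-4],0,15]
    - [[13,0,-4],0,15]
    - [[6,0,-2],0,15]
  newtons: 20

```text
t: 12.2
ee_pos: [0.5389, 0.1284, 0.127]
orientation: [2.273, 2.168, 0.002]
contact_force: [-0.9, 0.2, -0.6]
width: 0.0211
grasp_force: 20.4
```

```bash
python3 -c "
from h import *
st();b=manip.grab_frame('scene');places('scene',['rule_end_a','rule_mid'])"
```

```text
t 12.20 tcp [538.9 128.4 127. ] xaz 87.31 F [-0.85  0.23 -0.58] T [ 0.147 -0.077 -0.012] w 21.1 g 20.4
scene rule_end_a [([0.539, 0.1318, 0.1137], 0.95), ([0.5268, -0.1418, 0.0116], 0.91)]
scene rule_mid [([0.5337, -0.0076, 0.0622], 0.94)]
```

>>> drive_tool:
  moves:
    - [[6,0,-3],0,15]
    - [[13,0,-5],0,15]
    - [[14,0,-6],0,15]
    - [[14,0,-6],0,15]
    - [[14,0,-6],0,15]
    - [[12,0,-5],0,15]
    - [[6,0,-2],0,15]
    - [[0,0,0],0,15]

```text
t: 13.15
ee_pos: [0.5427, 0.2064, 0.1596]
orientation: [2.273, 2.168, 0.001]
contact_force: [0.3, -1.4, -0.8]
width: 0.0211
grasp_force: 20.5
```

```bash
python3 -c "
from h import *
st();b=manip.grab_frame('scene');places('scene',['rule_end_a','rule_mid'])"
```

```text
t 13.15 tcp [542.7 206.4 159.6] xaz 87.29 F [ 0.27 -1.43 -0.77] T [0.202 0.004 0.051] w 21.1 g 20.5
scene rule_end_a [([0.5317, -0.0598, 0.0352], 0.86), ([0.5399, 0.2078, 0.147], 0.62)]
scene rule_mid [([0.5377, 0.0735, 0.0909], 0.63)]
```

>>> drive_tool:
  moves:
    - [[4,0,-5],0,15]
    - [[0,0,-12],0,15]
    - [[0,0,-14],0,15]
    - [[0,0,-14],0,15]
    - [[0,0,-14],0,15]
    - [[0,0,-12],0,15]
    - [[0,0,-6],0,15]
    - [[0,0,0],0,15]

```text
t: 14.1
ee_pos: [0.5431, 0.2095, 0.2375]
orientation: [2.274, 2.166, 0.003]
contact_force: [-0.2, 0.4, -0.4]
width: 0.0211
grasp_force: 20.6
```

```bash
python3 -c "
from h import *
st();b=snap('scene','s7.png');places('scene',['rule_end_a','rule_mid']);b=manip.grab_frame('top');places('top',['rule_end_a','rule_mid'])"
```

```text
t 14.10 tcp [543.1 209.5 237.5] xaz 87.21 F [-0.15  0.4  -0.36] T [ 0.18  -0.036  0.011] w 21.1 g 20.6
scene rule_end_a [([0.5312, -0.0508, 0.092], 0.95), ([0.5424, 0.21, 0.2245], 0.87)]
scene rule_mid [([0.5358, 0.0785, 0.1549], 0.63)]
top rule_end_a [([0.5274, -0.0518, 0.0882], 0.95)]
top rule_mid [([0.5369, 0.0836, 0.1566], 0.82)]
```

View pics/s7.png

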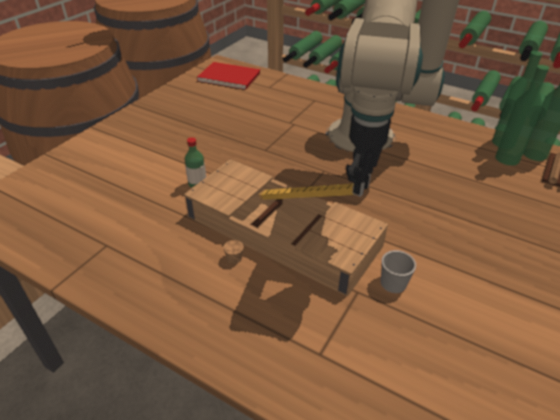

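>>> drive_tool:
  moves:
    - [[0,0,-15],0,15]
    - [[0,0,-20],0,15]
    - [[-10,0,-5],0,15]
    - [[-17,0,0],0,15]
    - [[-20,0,0],0,15]
    - [[-18,0,0],0,15]
    - [[-10,0,0],0,15]
    - [[0,0,15],0,15]
    - [[0,0,15],0,15]
    - [[0,0,0],0,15]

```text
t: 15.4
ee_pos: [0.538, 0.1348, 0.2423]
orientation: [-2.272, -2.165, 0.008]
contact_force: [0.3, 0.1, -0.7]
width: 0.0211
grasp_force: 20.8
```

```bash
python3 -c "
from h import *
st();b=manip.grab_frame('scene');places('scene',['rule_end_a','rule_mid']);b=manip.grab_frame('top');places('top',['rule_end_a','rule_mid'])"
```

```text
t 15.40 tcp [538.  134.8 242.3] xaz 87.26 F [ 0.35  0.1  -0.73] T [-0.092 -0.046  0.035] w 21.1 g 20.8
scene rule_end_a [([0.5254, -0.116, 0.0836], 0.97), ([0.5356, 0.1323, 0.23], 0.62)]
scene rule_mid [([0.5325, 0.0088, 0.1545], 0.77)]
top rule_end_a [([0.5381, 0.1376, 0.2351], 0.62), ([0.527, -0.1152, 0.085], 0.62), ([0.5322, 0.0099, 0.1587], 0.44)]
top rule_mid [([0.5336, 0.0144, 0.1604], 0.74)]
```

>>> drive_tool:
  moves:
    - [[5,0,12],0,21.5]
    - [[6,0,13],0,21.5]
    - [[4,0,10],0,21.5]
    - [[4,0,10],0,21.5]
    - [[3,0,10],0,21.5]
    - [[3,0,10],0,21.5]
    - [[3,0,10],0,21.5]
    - [[2,0,10],0,21.5]
    - [[2,0,10],0,21.5]
    - [[1,0,10],0,21.5]

```text
t: 16.7
ee_pos: [0.5408, 0.1676, 0.1404]
orientation: [2.275, 2.167, -0.0]
contact_force: [-0.7, 0.6, 0.3]
width: 0.0213
grasp_force: 11.9
```

```bash
python3 -c "
from h import *
st();b=manip.grab_frame('scene');places('scene',['rule_end_a','rule_mid']);b=manip.grab_frame('top');places('top',['rule_end_a','rule_mid'])"
```

```text
t 16.70 tcp [540.8 167.6 140.4] xaz 87.22 F [-0.67  0.64  0.34] T [ 0.09  -0.009  0.018] w 21.3 g 11.9
scene rule_end_a [([0.5255, -0.1187, 0.0867], 0.86), ([0.5403, 0.1655, 0.1256], 0.84)]
scene rule_mid [([0.5365, 0.025, 0.105], 0.78)]
top rule_end_a [([0.5266, -0.1226, 0.0872], 0.68)]
top rule_mid [([0.5328, 0.0255, 0.1092], 0.79), ([0.5408, 0.0169, 0.072], 0.72)]
```

>>> drive_tool:
  moves:
    - [[1,0,10],0,21.5]
    - [[0,0,10],0,21.5]
    - [[0,0,9],0,21.5]
    - [[0,0,7],0,21.5]
    - [[0,0,0],0,21.5]
    - [[0,0,0],0,30]
    - [[0,0,0],0,40]
    - [[0,0,0],0,40]

```text
t: 17.8
ee_pos: [0.5411, 0.1685, 0.1059]
orientation: [2.274, 2.166, 0.001]
contact_force: [-0.2, -0.7, 0.6]
width: 0.0399
grasp_force: 0.0
```

```bash
python3 -c "
from h import *
st();b=manip.grab_frame('scene');places('scene',['rule_end_a','rule_mid']);b=manip.grab_frame('top');places('top',['rule_end_a','rule_mid','rule'])"
```

```text
t 17.80 tcp [541.1 168.5 105.9] xaz 87.21 F [-0.22 -0.74  0.57] T [ 0.022 -0.016 -0.058] w 39.9 g 0.0
scene rule_end_a [([0.5268, -0.122, 0.0835], 0.8), ([0.5407, 0.1663, 0.0873], 0.6), ([0.6776, -0.0351, 0.0007], 0.17)]
scene rule_mid [([0.5311, 0.0231, 0.0864], 0.94)]
top rule_end_a [([0.5277, -0.1221, 0.0876], 0.58)]
top rule_mid [([0.5343, 0.0275, 0.0891], 0.57), ([0.5503, 0.3252, 0.0032], 0.27)]
top rule [([0.5335, 0.02, 0.0775], 0.82), ([0.5358, 0.0779, 0.027], 0.34)]
```

>>> drive_tool:
  moves:
    - [[-15,0,0],0,40]
    - [[-30,0,0],0,40]
    - [[-35,0,0],0,40]
    - [[-35,0,0],0,40]
    - [[-22,0,0],0,40]
    - [[-8,0,8],0,40]
    - [[0,0,9],0,40]
    - [[0,0,0],0,10]
    - [[0,0,0],0,10]
    - [[0,0,0],0,10]
    - [[0,0,0],0,10]
  newtons: 50

```text
t: 19.25
ee_pos: [0.5338, 0.0243, 0.0883]
orientation: [2.274, 2.168, 0.0]
contact_force: [-0.3, -0.0, -0.1]
width: 0.0213
grasp_force: 50.4
```

```bash
python3 -c "
from h import *
st()"
```

```text
t 19.25 tcp [533.8  24.3  88.3] xaz 87.27 F [-0.28 -0.04 -0.13] T [-0.03   0.005  0.013] w 21.3 g 50.4
```

>>> drive_tool:
  moves:
    - [[0,0,-5],0,10]
    - [[0,0,-15],0,10]
    - [[0,0,-20],0,10]
    - [[0,0,-25],0,10]
    - [[0,0,-25],0,10]
    - [[0,0,-17],0,10]
    - [[0,0,-8],0,10]
    - [[0,0,0],0,10]
    - [[0,0,0],0,10]
    - [[0,0,0],0,10]
    - [[0,0,0],0,10]

```text
t: 20.35
ee_pos: [0.5334, 0.0237, 0.2022]
orientation: [-2.274, -2.166, 0.002]
contact_force: [0.4, 0.8, -1.1]
width: 0.0211
grasp_force: 50.5
```

```bash
python3 -c "
from h import *
st();b=snap('scene','s9.png');places('scene',['rule_end_a','rule_mid','bung','tasting_cup','sample_bottle']);b=manip.grab_frame('top');places('top',['rule_end_a','rule_mid'])"
```

```text
t 20.35 tcp [533.4  23.7 202.2] xaz 87.21 F [ 0.43  0.77 -1.09] T [ 0.046  0.067 -0.044] w 21.1 g 50.5
scene rule_end_a [([0.5392, 0.1683, 0.2024], 0.91), ([0.5285, -0.1237, 0.2008], 0.7)]
scene rule_mid [([0.5337, 0.0233, 0.2005], 0.88)]
scene bung [([0.678, -0.0346, 0.0011], 0.8), ([0.5355, 0.0221, 0.1995], 0.32)]
scene tasting_cup [([0.5504, 0.3248, -0.0009], 0.56)]
scene sample_bottle [([0.4949, -0.2955, 0.0018], 0.94)]
top rule_end_a [([0.5263, -0.1293, 0.2013], 0.85), ([0.541, 0.1685, 0.2063], 0.8)]
top rule_mid []
```

View pics/s9.png

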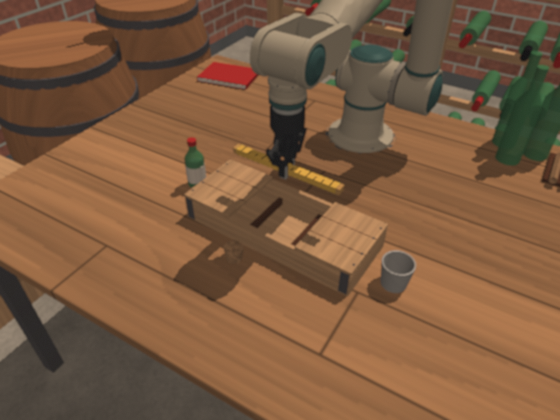

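The picture shows the rule held level at its middle, from about (235,150) to (342,188). Both ends measure about 0.20 m high, which puts the underside about 11 cm above the lids. The bottle, cup and bung stand where they did at the start.

```bash
python3 -c "
from h import *
print(manip.sign_off())"
```

```text
the job is handed in; nothing more can be done
None
```

The job is handed in: the rule came out +y end first and is held level and still about 11 cm above the case, with the bottle, cup and bung unmoved; it rested briefly on the lid boards to be re-gripped at its middle, and an early slide pushed the fingertips into a batten at about 47 N, which could count against the 40 N limit if fingertips count as the gripper's body.

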